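# Fit a valve stem and set the gland nut

### The job

Take the longer of the two steel stems from the wooden rack, stand it down through the knurled gland nut until it rests on the bottom of the valve's bore, and let go of it. Then screw the nut clockwise until it bottoms out, back it off a quarter turn so that the stem is not pinched, and finish with the gripper still holding the nut there: do not let go of it at the end. Leave the shorter stem, the wood offcut, the tin and the jar where they are.

Things in the scene. Friction and masses are not known exactly. Their poses are not given: they have to be found in the camera images.
- gland: Valve stuffing box, dark steel, fixed to the bench: square flange 90 x 90 x 12 mm with four hex screws near its corners (up to 18.5 mm high), a round barrel 40 mm across from 12 to 70 mm above the bench, on it a threaded neck 29 mm across up to 90 mm. An upright bore 16 mm across runs down the middle. Origin: centre of the flange's underside; z up along the bore.
- bore_floor (a point): Centre of the closed bottom of the bore, 12 mm above the bench.
- gland_nut: Knurled round brass nut, 44 mm across (44.6 mm over the knurl) and 30 mm high, open through the middle (21 mm hole), threaded on the gland's neck from the start. Origin: centre of its underside; z up. It stays on the neck and can only turn and climb with the thread.
- nut_top (a point): Centre of the nut's upper face, 30 mm above its underside: 100 mm above the bench when bottomed out.
- nut_turn (a joint): Turn of the nut in rad: 0 = bottomed out, its underside on the barrel's shoulder (a hard stop); it grows as the nut is backed off anticlockwise seen from above, rising 4 mm a full turn. It starts 2.6 to 4.0 rad above the stop, turns with a light friction of about 0.06 N m, and stays where it is left.
- stem: The longer stem: plain steel rod, 12 mm diameter, 116 mm long, foot tapered to 6 mm over the last 6 mm, about 0.1 kg, standing in one of the rack's two holes. Origin: centre of its foot; z along it to the head. Seated in the bore, its head stands 30 mm above the bottomed nut.
- stem_foot (a point): Centre of the longer stem's foot (lower end).
- stem_head (a point): Centre of the longer stem's upper end, 116 mm from the foot.
- spare_stem: The shorter stem, the same but 80 mm long, standing in the rack's other hole; not used. Origin: centre of its foot.
- rack: Fixed wooden block 130 x 60 x 40 mm with two upright holes 13.5 mm across, 28 mm deep (bottoms 12 mm above the bench), on its long middle line 35 mm either side of the centre. Origin: centre of its underside; x along the 130 mm side.
- offcut: Softwood offcut, 70 x 45 x 21 mm, lying flat; a bystander. Origin: centre of its underside.
- tin: Food tin, 76 mm across, 58 mm high; a bystander. Origin: centre of its underside.
- jar: Glass jar with a yellow lid, 65 mm across, 87 mm high; a bystander. Origin: centre of its underside.

How it is judged (in metres and radians):
On the way, in this order (a step that is already met when the one before it is completed fails the run):
1. the longer stem stands on the bottom of the gland's bore, upright and let go, with the nut not yet screwed down (horizontal distance between stem_foot and bore_floor below 0.005 m and z of stem_foot in the frame of gland below 0.017 m and angle between stem's own z axis and vertical below 0.12 rad and contact force between the fingers and stem below 0.3 N and value of joint nut_turn above 0.5 rad), for 0.2 s.
2. the nut is bottomed out (within 0.1 rad of the stop) (value of joint nut_turn below 0.1 rad), for 0.1 s.
At the end, for the whole second after the job is handed in: After bottoming out, the nut stands a quarter turn back (1.57 rad, within 0.35), still and gripped by the fingers (over 5 N); the longer stem stands on the bottom of the bore (foot within 5 mm of axis and bottom, tilt under 0.12 rad), not touched by the fingers (horizontal distance between stem_foot and bore_floor below 0.005 m and z of stem_foot in the frame of gland below 0.017 m and angle between stem's own z axis and vertical below 0.12 rad and contact force between the fingers and stem below 0.3 N and value of joint nut_turn between 1.22 and 1.92 rad and velocity of joint nut_turn between -0.1 and 0.1 rad/s and contact force between the fingers and gland_nut above 5 N); the arm keeps its last pose, push and grip.
It fails at once if the shorter stem is moved more than 30 mm (distance of spare_stem from where it was at the start of the episode above 0.03 m).
It fails at once if the offcut, tin or jar is moved more than 30 mm (distance of any of offcut, tin, jar from where it was at the start of the episode above 0.03 m).
It also fails if it takes over 72 s, if anything falls off the work surface, if the arm or the gripper's body presses on something with over 40 N, if the wrist force passes 120 N, or if a joint passes its speed limit or range.

### The arm

A 7-joint arm with a two-finger parallel gripper is mounted at the origin on the work surface; the furniture and walls round the work are solid. World frame = base frame: x ahead of the robot, y to its left, z up, the work surface at z = 0. Lengths are in mm, angles in rad, forces in N, time in s.
With the tool pointing down it reaches from about 425 to 1025 mm from the base axis. Payload 3.6 kg.
Tool frame: the origin (TCP) lies on the front face of the gripper's body, between the roots of the fingers; the fingertips stand 73 mm ahead of it and the grasp point (between the pads) lies manip.pinch_z ahead of it (manip.pinch_z is the distance from the TCP to the grasp point, in mm); z points along the fingers, y is the line along which they close (so a half turn about z gives the same grasp; the last joint's range is limited). The gripper opens to 85 mm and grips with 20 to 120 N. Pads are 22 mm wide; open, the fingers measure 114 mm over their backs; the gripper's body (76 mm by 85 mm) begins 54 mm behind the grasp point. The pads swing forward as they close: fully open they stand 13 mm farther back than shut.
Start: joints at [-1.276, 0.591, 0.048, 1.609, -0.033, 0.943, -0.034], TCP at [274.826, 670.895, 303.902] pointing down, gripper open.
Joint ranges: [-2.69, 2.69], [-0.47, 2.24], [-1.27, 1.36], [0.19, 2.51], [-1.53, 4.68], [0.08, 2.07], [-3.09, 3.09]. Speed limits (rad/s): [2.57, 2.57, 3.14, 3.14, 3.14, 3.14, 3.14].

### API

Orientations are given as a unit quaternion [x, y, z, w].
In Python, from station import manip gives the robot as it stands.
- The arm moves only by the tool play_rows, never from a script. Its argument "rows" is a list of rows, each an object with "fingers": the gripper's target within -1 to 1 (fully open at 1, half-way at 0, shut at -1); "delta_pos": the shift along the tool's x, y, z as a fraction of full scale, a list of three; "delta_rot": the turn, a rotation vector about the tool's x, y, z as a fraction of full scale, a list of three. In form: [{"fingers": fingers, "delta_pos": [x, y, z], "delta_rot": [wx, wy, wz]}, ...]. A call has 1 to 20 rows; each row is the pose to reach, as a shift and turn from the pose commanded when the call began, along the tool's axes at that moment; what a row does not reach only later rows make up. Full scale, the value 1, is 0.15 m for a shift and 90 degrees for a turn. A row lasts 1/10 s, in which the tool goes at most 50 mm and 8.59 degrees, less where a joint would pass 70% of its speed; a pose out of reach is approached as far as the arm can. A call with a number of a shift or a turn outside -1 to 1 is refused whole. A call with a gripper value outside its range is refused whole. The fingers move at their own pace and stop on an object; "squeeze" is the grip in N (left out, the last holds). Time passes only in rows, so rows that repeat a pose let the fingers close. It gives the time, the measured TCP pose, the force, the opening and the grip force at its end, in the units of the state.
- manip.observe(): the state, without advancing time (a new reading comes with each control period).
- manip.capture(name): name is "side" or "top" or "wrist"; returns a dict with "color" (384x512x3 uint8, blue, green, red), "fx", "fy", "cx", "cy" (pixels), "distortion" ([k1, k2, p1, p2, k3] as OpenCV has them; the pictures are not rectified), "R" (3x3) and "t" (3): a world point X has camera coordinates R X + t. Camera axes: x right, y down, z forward; pixel columns grow to the right and rows downward; lengths in mm; the calibration is good to about 2 mm. A picture is of the moment at which its call begins. There is no depth.
- manip.finish_job(): hands the job in; it is judged then, once.
The state is a dict: "clock": time; "q": joint angles; "dq": joint speeds; "effort": joint torques, N m; "ee_pos": TCP position; "orientation": TCP orientation; "ft_force": force on the tool from outside, world axes, zero at the start; "ft_torque": the same for the moment, N m; "finger_gap": opening from 0.0 (shut) to 1.0 (fully open); "gripper_force": force on a finger pad.
Only numpy, scipy, OpenCV 4.12 (cv2) and the standard library are available. Lean on these libraries where they do the work, as an engineer would, in place of code of your own. Each camera call takes 0.05 s, during which the arm holds its last target. There are 200 camera calls.

## Working session

There is one attempt and no reset: what is moved stays moved. The work goes in short steps, Python scripts to look and compute and a tool call to move; the robot and the scene stay as the last step left them, time stands still between calls to the robot, and variables do not carry over. Pictures are saved under pics/ and viewed, at most 12 in all, crops included, and the job is handed in when it is done.

Besides the shell and the picture viewer there is one more tool, called after "Call:" by a JSON object that holds its "method" and its "body". play_rows: Moves the arm, as the interface text tells. Shift numbers are shares of 0.15 m and turn numbers shares of 90 degrees, none past 1 either way. Its arguments: {"type":"object","properties":{"rows":{"type":"array","items":{"type":"object","properties":{"fingers":{"type":"number"},"delta_pos":{"type":"array","items":{"type":"number"}},"delta_rot":{"type":"array","items":{"type":"number"}}}}},"squeeze":{"type":"number"}},"required":["rows"]}

```bash
mkdir -p pics; ls; python3 - <<'E'
from station import manip
import cv2
print(manip.observe(), manip.pinch_z)
import pickle
d={}
for n in ("top","side"):
    c=manip.capture(n); d[n]=c; cv2.imwrite(f"pics/{n}0.png",c["color"]); print(n,{k:c[k] for k in c if k!="color"})
pickle.dump(d,open("c0.pkl","wb"))
E
```

```text
pics
{'clock': 0.0, 'q': array([-1.27547561,  0.59211623,  0.04831876,  1.60984208, -0.03331092,
        0.94268541, -0.03371041]), 'dq': array([ 0.00211143, -0.00312594, -0.00056756,  0.00091549, -0.00043101,
        0.00122787, -0.00060681]), 'effort': array([-5.37798842e-04, -5.48696744e+01,  1.54656988e+00, -1.98124552e+01,
        9.42170533e-03,  8.98836268e-03,  3.18890248e-08]), 'ee_pos': array([274.58605851, 670.26685699, 302.73592875]), 'orientation': array([ 1.93164630e-01,  9.81165717e-01, -1.11231830e-03, -1.53458372e-04]), 'ft_force': array([ 0.05669973, -0.0060437 ,  0.35351861]), 'ft_torque': array([-0.0180557 , -0.01655316, -0.00580818]), 'gripper_force': 0.0, 'finger_gap': 0.9995690990793674} 53.900000000000006
top {'fx': 362.4137186743284, 'fy': 362.4137186743284, 'cx': 261.40440889884627, 'cy': 186.3717062046896, 'distortion': array([0.02972309, 0.        , 0.        , 0.        , 0.        ]), 'R': array([[ 0.00333242, -0.99996195, -0.0080619 ],
       [-0.9995198 , -0.00308236, -0.03083304],
       [ 0.03080701,  0.00816077, -0.99949204]]), 't': array([ 60.06460284, 537.24652974, 941.57073076])}
side {'fx': 449.73811148524, 'fy': 449.73811148524, 'cx': 257.55806501061255, 'cy': 192.85030063708513, 'distortion': array([-0.1239136,  0.       ,  0.       ,  0.       ,  0.       ]), 'R': array([[ 0.98641336, -0.1641561 , -0.00643949],
       [-0.09178892, -0.51820307, -0.85031781],
       [ 0.13624789,  0.83935592, -0.52623014]]), 't': array([-526.9226604 ,  191.25139724,  780.72601381])}
```

View pics/top0.png

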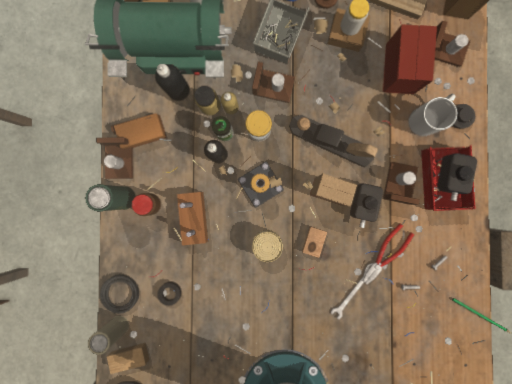

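View pics/side0.png

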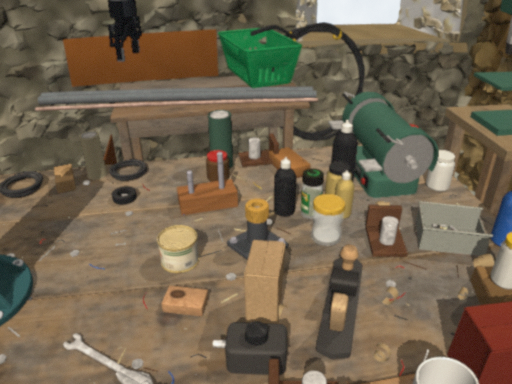

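The top view shows the nut at about (261,183), the rack at (191,218), the tin at (267,246) and the jar at (259,124). In the side view the short stem's head is at (190,173), the long stem's head at (221,154) and the nut at (257,210). I'll enlarge both for accurate pixels.

```bash
python3 - <<'E'
import pickle,cv2,numpy as np
d=pickle.load(open("c0.pkl","rb"))
a=d["top"]["color"][140:260,160:300]; b=d["side"]["color"][140:260,170:310]
f=lambda i:cv2.resize(i,None,fx=5,fy=5,interpolation=cv2.INTER_CUBIC)[:, :700]
A=cv2.resize(a,(700,600),interpolation=cv2.INTER_CUBIC);B=cv2.resize(b,(700,600),interpolation=cv2.INTER_CUBIC)
cv2.imwrite("pics/a.png",A);cv2.imwrite("pics/b.png",B)
E
```

```text
(no output)
```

View pics/a.png

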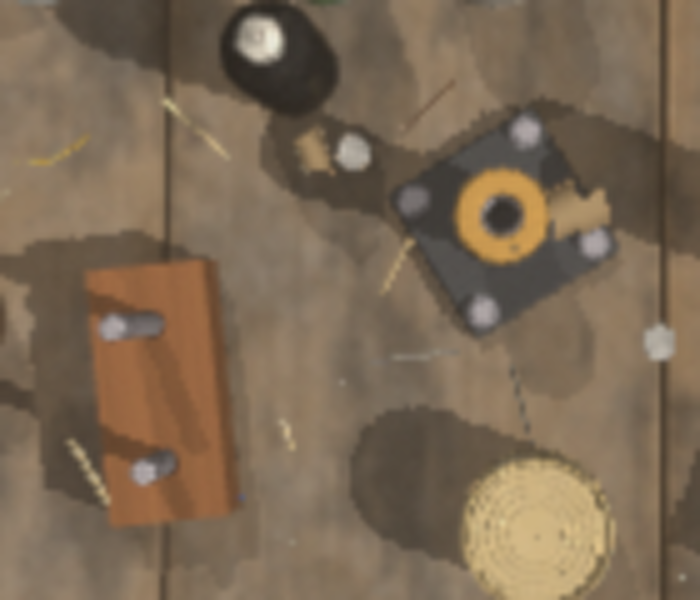

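View pics/b.png

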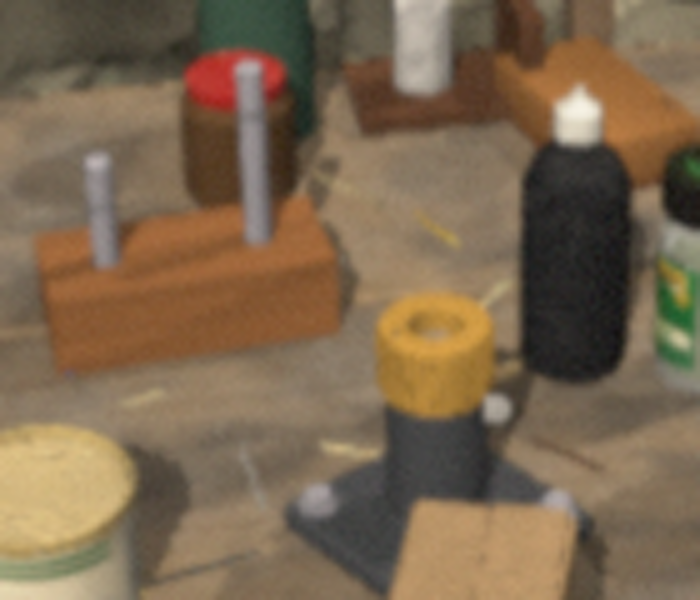

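Crop a: the long stem's head is at crop (113,327), the short one at (145,471), and the nut hole's centre at (503,215). Crop b: the long head is at (249,66), the long stem enters the rack at (259,240), and the nut's top centre is at (436,321). A black bottle stands close to the gland and sits at the top of crop a.

```bash
cat > h.py <<'E'
import numpy as np,cv2
from scipy.optimize import least_squares
def K(c): return np.array([[c["fx"],0,c["cx"]],[0,c["fy"],c["cy"]],[0,0,1.]])
def ray(c,uv):
    p=cv2.undistortPoints(np.array([[uv]],float),K(c),c["distortion"]).ravel()
    return -c["R"].T@c["t"], c["R"].T@np.array([p[0],p[1],1])
def plane(c,uv,z):
    o,d=ray(c,uv); return o+d*(z-o[2])/d[2]
def proj(c,X):
    return cv2.projectPoints(np.array(X,float).reshape(-1,3),cv2.Rodrigues(c["R"])[0],c["t"],K(c),c["distortion"])[0].reshape(-1,2)
def tri(c1,u1,c2,u2):
    f=lambda X:np.r_[proj(c1,X)[0]-u1,proj(c2,X)[0]-u2]
    r=least_squares(f,[500,100,100]); return r.x,r.fun
E
python3 - <<'E'
import pickle,numpy as np
from h import *
np.set_printoptions(precision=1,suppress=True)
d=pickle.load(open("c0.pkl","rb"));T,S=d["top"],d["side"]
a=lambda u,v:np.array([160+u/5-.4,140+v/5-.4]); b=lambda u,v:np.array([170+u/5-.4,140+v/5-.4])
for n,p,q,z in [("long",a(113,327),b(249,66),128),("short",a(145,471),b(97,158),92),("nut",a(503,215),b(436,321),102)]:
    print(n,plane(T,p,z),plane(S,q,z),*tri(T,p,S,q))
print("long entry",plane(S,b(259,240),40),plane(T,a(158,325),40),"short entry",plane(S,b(107,262),40),plane(T,a(172,462),40))
print("rack corners",[plane(T,a(*p),40)[:2] for p in [(86,270),(212,260),(238,508),(112,525)]])
print("bottle",plane(T,a(262,38),150),plane(S,b(578,375),0),"block",[plane(S,(x,y),0) for x,y in((247,312),(278,318))],[plane(T,p,0) for p in((318,198),(356,205),(323,175))])
E
```

```text
long [490.2 242.  128. ] [490.5 241.4 128. ] [490.3 242.  127.7] [ 0.  -0.1 -0.1  0. ]
short [420.9 234.1  92. ] [420.9 235.6  92. ] [421.  233.9  92.9] [-0.  0.  0.  0.]
nut [543.1  63.9 102. ] [544.2  65.1 102. ] [543.6  63.8 102.9] [ 0.  -0.2 -0.2  0. ]
long entry [490.5 239.7  40. ] [489.4 239.1  40. ] short entry [420.9 232.6  40. ] [420.3 231.3  40. ]
rack corners [array([517.1, 275.8]), array([522.4, 212.1]), array([397.3, 197.8]), array([388.6, 261.2])]
bottle [620.1 171.5 150. ] [624.2 164.7   0. ] block [array([ 497.8, -109.4,    0. ]), array([ 546.9, -131.7,    0. ])] [array([507.1, -87.5,   0. ]), array([ 489.1, -187.1,    0. ]), array([ 567.9, -100.8,    0. ])]
```

Call:
{"method": "play_rows", "body": {"rows": [{"fingers": 0.2, "delta_pos": [-0.805, -0.699, 0], "delta_rot": [0, 0, 0]}, {"fingers": 0.2, "delta_pos": [-0.805, -0.699, 0], "delta_rot": [0, 0, 0]}, {"fingers": 0.2, "delta_pos": [-0.805, -0.699, 0], "delta_rot": [0, 0, 0]}, {"fingers": 0.2, "delta_pos": [-0.805, -0.699, 0], "delta_rot": [0, 0, 0]}, {"fingers": 0.2, "delta_pos": [-0.805, -0.699, 0], "delta_rot": [0, 0, 0]}]}}

```text
clock: 0.6
ee_pos: [348.8, 525.1, 303.7]
orientation: [0.196, 0.981, -0.001, 0.0]
ft_force: [-0.5, 0.5, 0.1]
finger_gap: 0.601
gripper_force: 0.0
```

Call:
{"method": "play_rows", "body": {"rows": [{"fingers": 0.2, "delta_pos": [-0.805, -0.699, 0], "delta_rot": [0, 0, 0]}, {"fingers": 0.2, "delta_pos": [-0.805, -0.699, 0], "delta_rot": [0, 0, 0]}, {"fingers": 0.2, "delta_pos": [-0.805, -0.699, 0], "delta_rot": [0, 0, 0]}, {"fingers": 0.2, "delta_pos": [-0.805, -0.699, 0], "delta_rot": [0, 0, 0]}, {"fingers": 0.2, "delta_pos": [-0.805, -0.699, 0], "delta_rot": [0, 0, 0]}]}}

```text
clock: 1.1
ee_pos: [419.5, 385.0, 303.9]
orientation: [0.194, 0.981, 0.0, 0.0]
ft_force: [-0.1, 0.2, -0.1]
finger_gap: 0.601
gripper_force: 0.0
```

Call:
{"method": "play_rows", "body": {"rows": [{"fingers": 0.2, "delta_pos": [-0.805, -0.699, 0], "delta_rot": [0, 0, 0]}, {"fingers": 0.2, "delta_pos": [-0.805, -0.699, 0], "delta_rot": [0, 0, 0]}, {"fingers": 0.2, "delta_pos": [-0.805, -0.699, 0], "delta_rot": [0, 0, 0]}, {"fingers": 0.2, "delta_pos": [-0.805, -0.699, 0], "delta_rot": [0, 0, 0]}, {"fingers": 0.2, "delta_pos": [-0.805, -0.699, 0], "delta_rot": [0, 0, 0]}, {"fingers": 0.2, "delta_pos": [-0.805, -0.699, 0], "delta_rot": [0, 0, 0]}, {"fingers": 0.2, "delta_pos": [-0.805, -0.699, 0], "delta_rot": [0, 0, 0]}]}}

```text
clock: 1.8
ee_pos: [489.6, 246.2, 303.8]
orientation: [0.19, 0.982, 0.001, -0.0]
ft_force: [-0.4, -0.1, 0.6]
finger_gap: 0.6
gripper_force: 0.0
```

```bash
cat > st.py <<'E'
import sys,numpy as np
from station import manip
from scipy.spatial.transform import Rotation as Ro
np.set_printoptions(precision=4,suppress=True)
o=manip.observe(); R=Ro.from_quat(o["orientation"]).as_matrix()
for k in("clock","q","ee_pos","ft_force","ft_torque","gripper_force","finger_gap"): print(k,o[k])
print("pinch",manip.pinch_z,"x",R[:,0],"y",R[:,1],"z",R[:,2])
if len(sys.argv)>3:
    print("delta_pos",R.T@(np.array([float(a) for a in sys.argv[1:4]])-o["ee_pos"])/150)
E
python3 st.py 490.4 241.8 174
```

```text
clock 1.8
q [-0.6165  0.3706  0.0892  2.0129 -0.0494  0.7597  0.6902]
ee_pos [489.5708 246.235  303.7999]
ft_force [-0.4109 -0.1091  0.6234]
ft_torque [ 0.0054 -0.002  -0.0275]
gripper_force 0.0
finger_gap 0.6003015013287121
pinch 53.900000000000006 x [-0.9275  0.3737  0.0012] y [0.3737 0.9275 0.0013] z [-0.0006  0.0017 -1.    ]
delta_pos [-0.0172 -0.0265  0.8653]
```

Call:
{"method": "play_rows", "body": {"rows": [{"fingers": 0.2, "delta_pos": [-0.017, -0.027, 0.2], "delta_rot": [0, 0, 0]}, {"fingers": 0.0, "delta_pos": [-0.017, -0.027, 0.4], "delta_rot": [0, 0, 0]}, {"fingers": 0.0, "delta_pos": [-0.017, -0.027, 0.6], "delta_rot": [0, 0, 0]}, {"fingers": 0.0, "delta_pos": [-0.017, -0.027, 0.7], "delta_rot": [0, 0, 0]}, {"fingers": 0.0, "delta_pos": [-0.017, -0.027, 0.78], "delta_rot": [0, 0, 0]}, {"fingers": 0.0, "delta_pos": [-0.017, -0.027, 0.865], "delta_rot": [0, 0, 0]}, {"fingers": 0.0, "delta_pos": [-0.017, -0.027, 0.865], "delta_rot": [0, 0, 0]}, {"fingers": 0.0, "delta_pos": [-0.017, -0.027, 0.865], "delta_rot": [0, 0, 0]}]}}

```text
clock: 2.6
ee_pos: [491.7, 238.3, 174.3]
orientation: [0.193, 0.981, 0.0, 0.0]
ft_force: [0.4, 1.1, 2.0]
finger_gap: 0.5
gripper_force: 0.0
```

```bash
python3 st.py 490.4 241.8 174; python3 - <<'E'
from station import manip
import cv2,numpy as np
w=manip.capture("wrist")["color"]; s=manip.capture("side")["color"][110:230,150:290]
cv2.imwrite("pics/c.png",np.hstack([w[:,56:456],cv2.resize(s,(448,384))])[:, :800])
E
```

```text
clock 2.6
q [-0.5813  0.5611  0.0644  2.1069 -0.0752  0.4753  0.7228]
ee_pos [491.7309 238.3117 174.3457]
ft_force [0.3503 1.1323 1.9562]
ft_torque [ 0.0523 -0.0185 -0.0159]
gripper_force 0.0
finger_gap 0.4998028448132148
pinch 53.900000000000006 x [-0.9256  0.3785 -0.0001] y [0.3785 0.9256 0.0004] z [ 0.0003  0.0003 -1.    ]
delta_pos [0.017  0.0182 0.0023]
```

View pics/c.png

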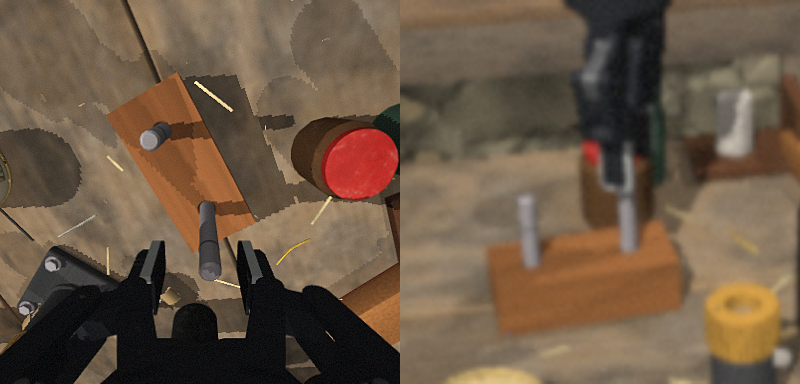

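The wrist picture (left) shows the long stem's head at (210,270), between the pads at (155,275) and (248,275). The measured error is about 3 mm, so I'll correct it and close.

Call:
{"method": "play_rows", "body": {"rows": [{"fingers": 0.0, "delta_pos": [0.017, 0.018, 0], "delta_rot": [0, 0, 0]}, {"fingers": 0.0, "delta_pos": [0.017, 0.018, 0], "delta_rot": [0, 0, 0]}, {"fingers": 0.0, "delta_pos": [0.017, 0.018, 0], "delta_rot": [0, 0, 0]}, {"fingers": -1, "delta_pos": [0.017, 0.018, 0], "delta_rot": [0, 0, 0]}, {"fingers": -1, "delta_pos": [0.017, 0.018, 0], "delta_rot": [0, 0, 0]}, {"fingers": -1, "delta_pos": [0.017, 0.018, 0], "delta_rot": [0, 0, 0]}, {"fingers": -1, "delta_pos": [0.017, 0.018, 0], "delta_rot": [0, 0, 0]}, {"fingers": -1, "delta_pos": [0.017, 0.018, 0], "delta_rot": [0, 0, 0]}, {"fingers": -1, "delta_pos": [0.017, 0.018, 0], "delta_rot": [0, 0, 0]}, {"fingers": -1, "delta_pos": [0.017, 0.018, 0], "delta_rot": [0, 0, 0]}, {"fingers": -1, "delta_pos": [0.017, 0.018, 0], "delta_rot": [0, 0, 0]}], "squeeze": 50}}

```text
clock: 3.8
ee_pos: [490.6, 241.7, 174.3]
orientation: [0.193, 0.981, 0.0, 0.0]
ft_force: [1.0, 2.4, 0.7]
finger_gap: 0.118
gripper_force: 48.9
```

```bash
python3 st.py 490.4 241.8 174
```

```text
clock 3.8
q [-0.5882  0.5614  0.0651  2.1062 -0.0762  0.475   0.7169]
ee_pos [490.6455 241.7003 174.3437]
ft_force [0.9698 2.413  0.7298]
ft_torque [ 0.5584 -0.1534  0.0264]
gripper_force 48.9153050344612
finger_gap 0.1177558588519142
pinch 53.900000000000006 x [-0.9254  0.3789 -0.0006] y [0.3789 0.9254 0.0011] z [ 0.0009  0.0008 -1.    ]
delta_pos [ 0.0018 -0.      0.0023]
```

Call:
{"method": "play_rows", "body": {"rows": [{"fingers": -1, "delta_pos": [0, 0, -0.15], "delta_rot": [0, 0, 0]}, {"fingers": -1, "delta_pos": [0, 0, -0.35], "delta_rot": [0, 0, 0]}, {"fingers": -1, "delta_pos": [0, 0, -0.6], "delta_rot": [0, 0, 0]}, {"fingers": -1, "delta_pos": [0, 0, -0.8], "delta_rot": [0, 0, 0]}, {"fingers": -1, "delta_pos": [0, 0, -0.9], "delta_rot": [0, 0, 0]}, {"fingers": -1, "delta_pos": [-0.15, -0.18, -0.9], "delta_rot": [0, 0, 0]}, {"fingers": -1, "delta_pos": [-0.3, -0.37, -0.9], "delta_rot": [0, 0, 0]}, {"fingers": -1, "delta_pos": [-0.45, -0.56, -0.9], "delta_rot": [0, 0, 0]}, {"fingers": -1, "delta_pos": [-0.6, -0.75, -0.9], "delta_rot": [0, 0, 0]}, {"fingers": -1, "delta_pos": [-0.7, -0.87, -0.9], "delta_rot": [0, 0, 0]}, {"fingers": -1, "delta_pos": [-0.775, -0.963, -0.9], "delta_rot": [0, 0, 0]}, {"fingers": -1, "delta_pos": [-0.775, -0.963, -0.9], "delta_rot": [0, 0, 0]}, {"fingers": -1, "delta_pos": [-0.775, -0.963, -0.9], "delta_rot": [0, 0, 0]}, {"fingers": -1, "delta_pos": [-0.775, -0.963, -0.9], "delta_rot": [0, 0, 0]}]}}

```text
clock: 5.2
ee_pos: [542.3, 64.9, 308.7]
orientation: [0.192, 0.981, 0.0, -0.001]
ft_force: [0.1, 0.2, -1.6]
finger_gap: 0.12
gripper_force: 49.0
```

```bash
python3 st.py 543.5 64 280; python3 - <<'E'
from station import manip
import cv2,numpy as np,pickle
d={n:manip.capture(n) for n in("wrist","side")}
pickle.dump(d,open("c1.pkl","wb"))
w=d["wrist"]["color"];s=d["side"]["color"][100:240,190:330]
cv2.imwrite("pics/d.png",np.hstack([w[:,106:406],cv2.resize(s,(500,500),interpolation=cv2.INTER_CUBIC)[:384] if 0 else cv2.resize(s,(384,384),interpolation=cv2.INTER_CUBIC)]))
E
```

```text
clock 5.2
q [-0.3057  0.3637  0.1349  2.0127 -0.0698  0.771   1.0547]
ee_pos [542.2553  64.9279 308.7252]
ft_force [ 0.0792  0.1854 -1.6111]
ft_torque [ 0.0399 -0.0226 -0.0078]
gripper_force 49.03976383502595
finger_gap 0.12034669091645749
pinch 53.900000000000006 x [-0.9261  0.3772  0.0017] y [ 0.3772  0.9261 -0.0002] z [-0.0017  0.0005 -1.    ]
delta_pos [-0.0104 -0.0026  0.1915]
```

View pics/d.png

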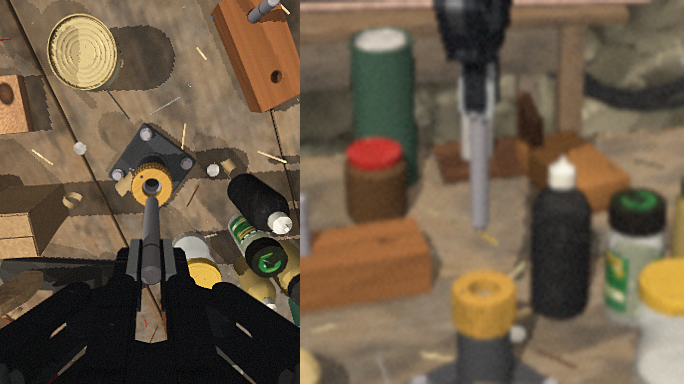

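The stem is held. In the wrist half its foot is just over the nut hole, at about (152,190). In the side half the foot is at (481,226), head (478,112), and the nut is at (485,290). Checking these numerically.

```bash
python3 - <<'E'
import pickle
from h import *
np.set_printoptions(precision=1,suppress=True)
d=pickle.load(open("c1.pkl","rb"));W,S=d["wrist"],d["side"];k=140/384
b=lambda u,v:np.array([190+(u-300+.5)*k-.5,100+(v+.5)*k-.5])
print("foot side",plane(S,b(481,228),146.4),"head-ish side",plane(S,b(478,112),255))
print("nut side",plane(S,b(485,287),102),"nut wrist",plane(W,(106+152,186),102))
w=W["color"]
for X in([542.3,64.9,146.4],[542.3,64.9,262.4],[543.5,64,102]): print("proj wrist",proj(W,X)-[106,0],"side",proj(S,X))
cv2.imwrite("pics/e.png",np.hstack([cv2.resize(w[150:230,216:301],None,fx=5,fy=5,interpolation=cv2.INTER_CUBIC),cv2.resize(S["color"][135:215,225:297],None,fx=5,fy=5,interpolation=cv2.INTER_CUBIC)]))
E
```

```text
foot side [543.   68.7 146.4] head-ish side [534.5  21.9 255. ]
nut side [544.5  63.2 102. ] nut wrist [542.4  67.7 102. ]
proj wrist [[149.3 201. ]] side [[255.6 183.9]]
proj wrist [[148.3 278.3]] side [[255.  125.8]]
proj wrist [[149.2 188.1]] side [[256.5 204.1]]
```

View pics/e.png

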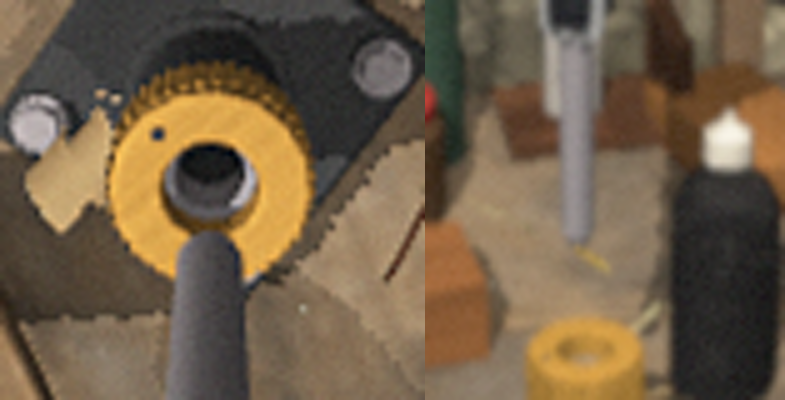

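The foot-to-nut offset in both views agrees with the model to about 1 mm. Going down.

Call:
{"method": "play_rows", "body": {"rows": [{"fingers": -1, "delta_pos": [-0.01, -0.003, 0], "delta_rot": [0, 0, 0]}, {"fingers": -1, "delta_pos": [-0.01, -0.003, 0.1], "delta_rot": [0, 0, 0]}, {"fingers": -1, "delta_pos": [-0.01, -0.003, 0.2], "delta_rot": [0, 0, 0]}, {"fingers": -1, "delta_pos": [-0.01, -0.003, 0.25], "delta_rot": [0, 0, 0]}, {"fingers": -1, "delta_pos": [-0.01, -0.003, 0.3], "delta_rot": [0, 0, 0]}, {"fingers": -1, "delta_pos": [-0.01, -0.003, 0.35], "delta_rot": [0, 0, 0]}, {"fingers": -1, "delta_pos": [-0.01, -0.003, 0.4], "delta_rot": [0, 0, 0]}, {"fingers": -1, "delta_pos": [-0.01, -0.003, 0.45], "delta_rot": [0, 0, 0]}, {"fingers": -1, "delta_pos": [-0.01, -0.003, 0.45], "delta_rot": [0, 0, 0]}]}}

```text
clock: 6.2
ee_pos: [543.9, 62.6, 240.7]
orientation: [0.193, 0.981, -0.0, -0.001]
ft_force: [-0.0, 0.1, -1.2]
finger_gap: 0.12
gripper_force: 49.0
```

```bash
python3 st.py 543.5 64 178
```

```text
clock 6.2
q [-0.2861  0.4596  0.1189  2.0662 -0.0905  0.6223  1.0763]
ee_pos [543.8577  62.5544 240.6828]
ft_force [-0.0228  0.1186 -1.2383]
ft_torque [ 0.0223  0.0092 -0.0432]
gripper_force 49.043752461439
finger_gap 0.12014191874404284
pinch 53.900000000000006 x [-0.9254  0.379   0.0015] y [ 0.379   0.9254 -0.0009] z [-0.0017 -0.0002 -1.    ]
delta_pos [0.0052 0.0084 0.4179]
```

Call:
{"method": "play_rows", "body": {"rows": [{"fingers": -1, "delta_pos": [0.005, 0.008, 0.0], "delta_rot": [0, 0, 0]}, {"fingers": -1, "delta_pos": [0.005, 0.008, 0.05], "delta_rot": [0, 0, 0]}, {"fingers": -1, "delta_pos": [0.005, 0.008, 0.1], "delta_rot": [0, 0, 0]}, {"fingers": -1, "delta_pos": [0.005, 0.008, 0.15], "delta_rot": [0, 0, 0]}, {"fingers": -1, "delta_pos": [0.005, 0.008, 0.2], "delta_rot": [0, 0, 0]}, {"fingers": -1, "delta_pos": [0.005, 0.008, 0.25], "delta_rot": [0, 0, 0]}, {"fingers": -1, "delta_pos": [0.005, 0.008, 0.3], "delta_rot": [0, 0, 0]}, {"fingers": -1, "delta_pos": [0.005, 0.008, 0.35], "delta_rot": [0, 0, 0]}, {"fingers": -1, "delta_pos": [0.005, 0.008, 0.4], "delta_rot": [0, 0, 0]}, {"fingers": -1, "delta_pos": [0.005, 0.008, 0.415], "delta_rot": [0, 0, 0]}, {"fingers": -1, "delta_pos": [0.005, 0.008, 0.415], "delta_rot": [0, 0, 0]}, {"fingers": -1, "delta_pos": [0.005, 0.008, 0.415], "delta_rot": [0, 0, 0]}]}}

```text
clock: 7.4
ee_pos: [544.3, 64.0, 179.5]
orientation: [0.193, 0.981, 0.0, 0.0]
ft_force: [-0.5, -0.9, -0.4]
finger_gap: 0.119
gripper_force: 49.0
```

```bash
python3 st.py 543.5 64 178
```

```text
clock 7.4
q [-0.2706  0.5552  0.0968  2.1019 -0.1087  0.4886  1.0899]
ee_pos [544.3023  63.9505 179.5463]
ft_force [-0.523  -0.8582 -0.3672]
ft_torque [-0.0203 -0.0399  0.0036]
gripper_force 49.04181691235863
finger_gap 0.11867199896397376
pinch 53.900000000000006 x [-0.9254  0.3791 -0.0004] y [0.3791 0.9254 0.0002] z [ 0.0004  0.0001 -1.    ]
delta_pos [ 0.0051 -0.0017  0.0103]
```

Call:
{"method": "play_rows", "body": {"rows": [{"fingers": -0.5, "delta_pos": [0, 0, 0], "delta_rot": [0, 0, 0]}, {"fingers": 0.0, "delta_pos": [0, 0, 0], "delta_rot": [0, 0, 0]}, {"fingers": 0.8, "delta_pos": [0, 0, 0], "delta_rot": [0, 0, 0]}, {"fingers": 0.8, "delta_pos": [0, 0, 0], "delta_rot": [0, 0, 0]}, {"fingers": 0.8, "delta_pos": [0, 0, 0], "delta_rot": [0, 0, 0]}, {"fingers": 0.8, "delta_pos": [0, 0, 0], "delta_rot": [0, 0, 0]}]}}

```text
clock: 8.0
ee_pos: [544.1, 63.9, 179.5]
orientation: [0.193, 0.981, 0.0, 0.0]
ft_force: [0.8, 0.1, -0.0]
finger_gap: 0.902
gripper_force: 0.0
```

```bash
python3 st.py 543.5 64 150; python3 - <<'E'
from station import manip
import cv2,numpy as np,pickle
d={n:manip.capture(n) for n in("wrist","side")}
pickle.dump(d,open("c2.pkl","wb"))
w=d["wrist"]["color"];s=d["side"]["color"][150:250,200:300]
cv2.imwrite("pics/f.png",np.hstack([w[:,56:456],cv2.resize(s,(384,384),interpolation=cv2.INTER_CUBIC)]))
E
```

```text
clock 8.0
q [-0.2706  0.5552  0.0968  2.1022 -0.1088  0.4886  1.0899]
ee_pos [544.1315  63.9359 179.4574]
ft_force [ 0.8287  0.0598 -0.0274]
ft_torque [-0.0117  0.0265 -0.0075]
gripper_force 0.0
finger_gap 0.9018195854400349
pinch 53.900000000000006 x [-0.9254  0.379  -0.0001] y [0.379  0.9254 0.0001] z [ 0.0001  0.     -1.    ]
delta_pos [ 0.0041 -0.0012  0.1964]
```

View pics/f.png

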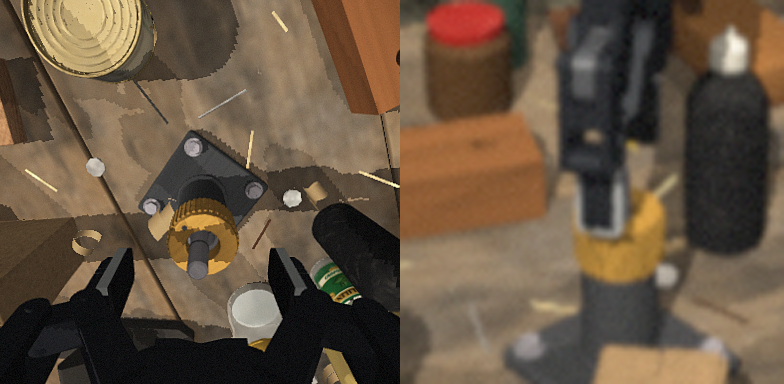

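The stem stands in the bore, through the nut, with the open fingers clear on both sides: stem head at (198,268), nut at (203,240) in the wrist half. Next I'll pre-turn the wrist anticlockwise by 50°, lower it and grip the nut.

Call:
{"method": "play_rows", "body": {"rows": [{"fingers": 0.8, "delta_pos": [0.004, -0.001, 0], "delta_rot": [0, 0, -0.09]}, {"fingers": 0.8, "delta_pos": [0.004, -0.001, 0], "delta_rot": [0, 0, -0.18]}, {"fingers": 0.8, "delta_pos": [0.004, -0.001, 0], "delta_rot": [0, 0, -0.27]}, {"fingers": 0.8, "delta_pos": [0.004, -0.001, 0], "delta_rot": [0, 0, -0.36]}, {"fingers": 0.8, "delta_pos": [0.004, -0.001, 0], "delta_rot": [0, 0, -0.45]}, {"fingers": 0.8, "delta_pos": [0.004, -0.001, 0], "delta_rot": [0, 0, -0.55]}, {"fingers": 0.8, "delta_pos": [0.004, -0.001, 0.05], "delta_rot": [0, 0, -0.55]}, {"fingers": 0.8, "delta_pos": [0.004, -0.001, 0.1], "delta_rot": [0, 0, -0.55]}, {"fingers": 0.8, "delta_pos": [0.004, -0.001, 0.15], "delta_rot": [0, 0, -0.55]}, {"fingers": 0.8, "delta_pos": [0.004, -0.001, 0.2], "delta_rot": [0, 0, -0.55]}, {"fingers": 0.8, "delta_pos": [0.004, -0.001, 0.243], "delta_rot": [0, 0, -0.55]}, {"fingers": 0.8, "delta_pos": [0.004, -0.001, 0.243], "delta_rot": [0, 0, -0.55]}, {"fingers": 0.8, "delta_pos": [0.004, -0.001, 0.243], "delta_rot": [0, 0, -0.55]}]}}

```text
clock: 9.4
ee_pos: [543.4, 64.1, 142.7]
orientation: [-0.235, 0.972, -0.0, -0.0]
ft_force: [0.8, 0.4, -0.1]
finger_gap: 0.902
gripper_force: 0.0
```

```bash
python3 st.py 543.5 64 143
```

```text
clock 9.4
q [-0.1109  0.6152 -0.1225  2.1114  0.1722  0.4246  1.6776]
ee_pos [543.4224  64.1066 142.694 ]
ft_force [ 0.7617  0.4148 -0.117 ]
ft_torque [ 0.0108  0.027  -0.0097]
gripper_force 0.0
finger_gap 0.9024151571486713
pinch 53.900000000000006 x [-0.8892 -0.4575  0.0005] y [-0.4575  0.8892  0.    ] z [-0.0004 -0.0002 -1.    ]
delta_pos [-0.0001 -0.0009 -0.002 ]
```

Call:
{"method": "play_rows", "body": {"rows": [{"fingers": -1, "delta_pos": [0, 0, 0], "delta_rot": [0, 0, 0]}, {"fingers": -1, "delta_pos": [0, 0, 0], "delta_rot": [0, 0, 0]}, {"fingers": -1, "delta_pos": [0, 0, 0], "delta_rot": [0, 0, 0]}, {"fingers": -1, "delta_pos": [0, 0, 0], "delta_rot": [0, 0, 0]}, {"fingers": -1, "delta_pos": [0, 0, 0], "delta_rot": [0, 0, 0]}, {"fingers": -1, "delta_pos": [0, 0, 0], "delta_rot": [0, 0, 0]}, {"fingers": -1, "delta_pos": [0, 0, 0], "delta_rot": [0, 0, 0]}], "squeeze": 40}}

```text
clock: 10.1
ee_pos: [543.2, 65.2, 143.8]
orientation: [-0.236, 0.972, 0.001, 0.0]
ft_force: [-2.1, 2.2, 5.1]
finger_gap: 0.503
gripper_force: 40.2
```

```bash
python3 st.py 543.5 64 143
```

```text
clock 10.1
q [-0.1109  0.6132 -0.1246  2.1115  0.1712  0.4257  1.6777]
ee_pos [543.198   65.2197 143.763 ]
ft_force [-2.1292  2.2398  5.0722]
ft_torque [0.466  0.5134 0.0559]
gripper_force 40.15385678038001
finger_gap 0.5033960767134507
pinch 53.900000000000006 x [-0.8888 -0.4582 -0.0006] y [-0.4582  0.8888  0.0011] z [ 0.0001  0.0012 -1.    ]
delta_pos [ 0.0019 -0.0082  0.0051]
```

Call:
{"method": "play_rows", "body": {"rows": [{"fingers": -1, "delta_pos": [0, 0.007, 0], "delta_rot": [0, 0, 0.08]}, {"fingers": -1, "delta_pos": [0, 0.007, 0], "delta_rot": [0, 0, 0.16]}, {"fingers": -1, "delta_pos": [0, 0.007, 0.001], "delta_rot": [0, 0, 0.24]}, {"fingers": -1, "delta_pos": [0, 0.007, 0.002], "delta_rot": [0, 0, 0.32]}, {"fingers": -1, "delta_pos": [0, 0.007, 0.002], "delta_rot": [0, 0, 0.4]}, {"fingers": -1, "delta_pos": [0, 0.007, 0.003], "delta_rot": [0, 0, 0.48]}, {"fingers": -1, "delta_pos": [0, 0.007, 0.004], "delta_rot": [0, 0, 0.56]}, {"fingers": -1, "delta_pos": [0, 0.007, 0.004], "delta_rot": [0, 0, 0.64]}, {"fingers": -1, "delta_pos": [0, 0.007, 0.005], "delta_rot": [0, 0, 0.72]}, {"fingers": -1, "delta_pos": [0, 0.007, 0.006], "delta_rot": [0, 0, 0.8]}, {"fingers": -1, "delta_pos": [0, 0.007, 0.006], "delta_rot": [0, 0, 0.88]}, {"fingers": -1, "delta_pos": [0, 0.007, 0.007], "delta_rot": [0, 0, 0.96]}, {"fingers": -1, "delta_pos": [0, 0.007, 0.007], "delta_rot": [0, 0, 1]}, {"fingers": -1, "delta_pos": [0, 0.007, 0.007], "delta_rot": [0, 0, 1]}]}}

```text
clock: 11.5
ee_pos: [543.4, 65.7, 142.8]
orientation: [0.521, 0.853, 0.001, 0.0]
ft_force: [-1.3, 0.6, 6.1]
finger_gap: 0.501
gripper_force: 40.2
```

```bash
python3 st.py 543.5 64 143; python3 - <<'E'
from station import manip
import cv2,numpy as np,pickle
d={n:manip.capture(n) for n in("wrist",)}
pickle.dump(d,open("c3.pkl","wb"))
a=pickle.load(open("c2.pkl","rb"))["wrist"]["color"]
cv2.imwrite("pics/g.png",np.hstack([a[:,106:406],d["wrist"]["color"][:,56:456]]))
E
```

```text
clock 11.5
q [-0.3999  0.6336  0.2738  2.1246 -0.3963  0.43    0.6604]
ee_pos [543.3789  65.7309 142.774 ]
ft_force [-1.2831  0.6198  6.1038]
ft_torque [ 0.2636  0.1725 -0.0534]
gripper_force 40.21370692178607
finger_gap 0.5006039548854527
pinch 53.900000000000006 x [-0.4568  0.8896  0.0005] y [0.8896 0.4568 0.0014] z [ 0.001  0.001 -1.   ]
delta_pos [-0.0106 -0.0046 -0.0015]
```

View pics/g.png

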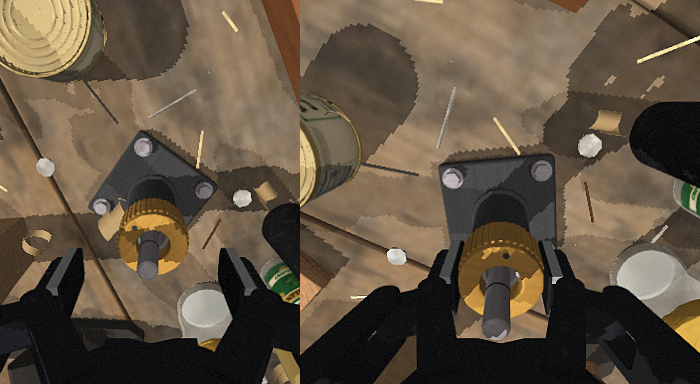

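The right picture shows both pads on the nut and the stem standing free in its middle, with its head at (497,325). Torque about z is about 0.05 N m, which is thread friction. Carrying on.

Call:
{"method": "play_rows", "body": {"rows": [{"fingers": -1, "delta_pos": [0, 0, 0], "delta_rot": [0, 0, 0.08]}, {"fingers": -1, "delta_pos": [0, 0, 0], "delta_rot": [0, 0, 0.16]}, {"fingers": -1, "delta_pos": [0, 0, 0.001], "delta_rot": [0, 0, 0.24]}, {"fingers": -1, "delta_pos": [0, 0, 0.002], "delta_rot": [0, 0, 0.32]}, {"fingers": -1, "delta_pos": [0, 0, 0.002], "delta_rot": [0, 0, 0.4]}, {"fingers": -1, "delta_pos": [0, 0, 0.003], "delta_rot": [0, 0, 0.48]}, {"fingers": -1, "delta_pos": [0, 0, 0.004], "delta_rot": [0, 0, 0.56]}, {"fingers": -1, "delta_pos": [0, 0, 0.004], "delta_rot": [0, 0, 0.6]}, {"fingers": -1, "delta_pos": [0, 0, 0.004], "delta_rot": [0, 0, 0.6]}]}}

```text
clock: 12.45
ee_pos: [543.7, 65.7, 142.2]
orientation: [0.852, 0.524, 0.001, -0.0]
ft_force: [-0.6, 1.8, 5.8]
finger_gap: 0.505
gripper_force: 40.4
```

```bash
python3 st.py 543.5 64 143
```

```text
clock 12.45
q [-0.568   0.6837  0.5194  2.1315 -0.7135  0.5013  0.0301]
ee_pos [543.6782  65.6939 142.1584]
ft_force [-0.5507  1.7904  5.835 ]
ft_torque [ 0.1839  0.0982 -0.0563]
gripper_force 40.43923320248723
finger_gap 0.5052757433615177
pinch 53.900000000000006 x [0.451  0.8925 0.0017] y [ 0.8925 -0.451   0.0007] z [ 0.0014  0.0012 -1.    ]
delta_pos [-0.0106  0.004  -0.0056]
```

Call:
{"method": "play_rows", "body": {"rows": [{"fingers": -1, "delta_pos": [0, 0, 0], "delta_rot": [0, 0, 0.06]}, {"fingers": -1, "delta_pos": [0, 0, 0.001], "delta_rot": [0, 0, 0.12]}, {"fingers": -1, "delta_pos": [0, 0, 0.001], "delta_rot": [0, 0, 0.18]}, {"fingers": -1, "delta_pos": [0, 0, 0.002], "delta_rot": [0, 0, 0.24]}, {"fingers": -1, "delta_pos": [0, 0, 0.002], "delta_rot": [0, 0, 0.24]}]}}

```text
clock: 12.95
ee_pos: [543.8, 65.6, 141.9]
orientation: [0.935, 0.355, 0.001, -0.0]
ft_force: [-0.7, 1.3, 5.8]
finger_gap: 0.5
gripper_force: 40.8
```

```bash
python3 st.py 543.5 64 143
```

```text
clock 12.95
q [-0.6324  0.714   0.6194  2.1341 -0.8245  0.5458 -0.2384]
ee_pos [543.7669  65.5807 141.9279]
ft_force [-0.689   1.2895  5.8188]
ft_torque [ 0.1894  0.149  -0.0012]
gripper_force 40.80157896503806
finger_gap 0.4996623727948957
pinch 53.900000000000006 x [0.7483 0.6633 0.002 ] y [ 0.6633 -0.7483  0.0001] z [ 0.0016  0.0013 -1.    ]
delta_pos [-0.0083  0.0067 -0.0072]
```

Call:
{"method": "play_rows", "body": {"rows": [{"fingers": -1, "delta_pos": [0, 0, 0], "delta_rot": [0, 0, 0.05]}, {"fingers": -1, "delta_pos": [0, 0, 0.001], "delta_rot": [0, 0, 0.1]}, {"fingers": -1, "delta_pos": [0, 0, 0.001], "delta_rot": [0, 0, 0.15]}, {"fingers": -1, "delta_pos": [0, 0, 0.001], "delta_rot": [0, 0, 0.15]}]}}

```text
clock: 13.35
ee_pos: [540.7, 63.8, 141.7]
orientation: [0.969, 0.245, -0.002, -0.0]
ft_force: [-6.6, -2.3, 12.0]
finger_gap: 0.504
gripper_force: 52.3
```

```bash
python3 st.py 543.5 64 143
```

```text
clock 13.35
q [-0.6703  0.7355  0.6825  2.1396 -0.8813  0.5806 -0.4086]
ee_pos [540.6607  63.8162 141.6625]
ft_force [-6.629  -2.3305 12.0151]
ft_torque [-0.4066  1.3767  0.8702]
gripper_force 52.32934380881488
finger_gap 0.5039953319499512
pinch 53.900000000000006 x [ 0.8798  0.4754 -0.0047] y [ 0.4754 -0.8798 -0.0018] z [-0.005  -0.0006 -1.    ]
delta_pos [ 0.0172  0.0079 -0.009 ]
```

Torque rose to 0.87 N m after about 3 rad of turning, so this is the stop. I'll press a little further to confirm it.

Call:
{"method": "play_rows", "body": {"rows": [{"fingers": -1, "delta_pos": [0, 0, 0], "delta_rot": [0, 0, 0.03]}, {"fingers": -1, "delta_pos": [0, 0, 0], "delta_rot": [0, 0, 0.06]}, {"fingers": -1, "delta_pos": [0, 0, 0], "delta_rot": [0, 0, 0.06]}, {"fingers": -1, "delta_pos": [0, 0, 0], "delta_rot": [0, 0, 0.06]}]}}

```text
clock: 13.75
ee_pos: [540.4, 64.0, 141.4]
orientation: [0.98, 0.198, -0.002, -0.001]
ft_force: [-6.2, -1.5, 10.0]
finger_gap: 0.504
gripper_force: 39.3
```

```bash
python3 st.py 543.5 64 143
```

```text
clock 13.75
q [-0.6845  0.7448  0.7059  2.1407 -0.9061  0.5939 -0.4805]
ee_pos [540.3921  63.9642 141.4378]
ft_force [-6.2131 -1.5249  9.963 ]
ft_torque [-0.38    1.2679  0.4186]
gripper_force 39.2679862305522
finger_gap 0.5040650319246963
pinch 53.900000000000006 x [ 0.9214  0.3886 -0.0046] y [ 0.3886 -0.9214 -0.0022] z [-0.0051  0.0003 -1.    ]
delta_pos [ 0.0191  0.0078 -0.0105]
```

Call:
{"method": "play_rows", "body": {"rows": [{"fingers": 0.4, "delta_pos": [0, 0, 0], "delta_rot": [0, 0, 0]}, {"fingers": 0.4, "delta_pos": [0, 0, 0], "delta_rot": [0, 0, 0]}, {"fingers": 0.4, "delta_pos": [0, 0, 0], "delta_rot": [0, 0, 0]}, {"fingers": 0.4, "delta_pos": [0, 0, 0], "delta_rot": [0, 0, 0]}]}}

```text
clock: 14.15
ee_pos: [543.4, 65.2, 140.8]
orientation: [0.98, 0.197, 0.0, -0.0]
ft_force: [-0.2, -0.1, -0.4]
finger_gap: 0.7
gripper_force: 0.0
```

```bash
python3 st.py 543.5 64.5 142.5; python3 - <<'E'
from station import manip
import cv2,numpy as np,pickle
d={n:manip.capture(n) for n in("wrist","side")}
a=pickle.load(open("c3.pkl","rb"))["wrist"]["color"]
cv2.imwrite("pics/i.png",np.hstack([d["wrist"]["color"][:,56:456],cv2.resize(d["side"]["color"][150:250,200:300],(384,384),interpolation=cv2.INTER_CUBIC)]))
E
```

```text
clock 14.15
q [-0.6845  0.7466  0.7039  2.1369 -0.9106  0.5903 -0.4821]
ee_pos [543.381   65.2068 140.8167]
ft_force [-0.1847 -0.1424 -0.3914]
ft_torque [0.006  0.0161 0.0173]
gripper_force 0.0
finger_gap 0.699942669643273
pinch 53.900000000000006 x [0.9222 0.3867 0.0005] y [ 0.3867 -0.9222  0.    ] z [ 0.0004  0.0002 -1.    ]
delta_pos [-0.0011  0.0047 -0.0112]
```

View pics/i.png

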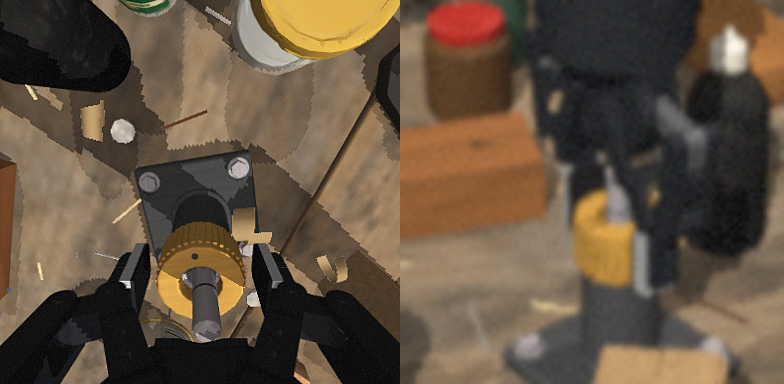

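The nut is free of the fingers and the stem stands upright in it (head (207,328), nut mark (195,257)). I'll regrip squarely, then back off 90°, rising 1 mm.

Call:
{"method": "play_rows", "body": {"rows": [{"fingers": 0.4, "delta_pos": [-0.001, 0.004, -0.008], "delta_rot": [0, 0, 0]}, {"fingers": -1, "delta_pos": [-0.001, 0.004, -0.008], "delta_rot": [0, 0, 0]}, {"fingers": -1, "delta_pos": [-0.001, 0.004, -0.008], "delta_rot": [0, 0, 0]}, {"fingers": -1, "delta_pos": [-0.001, 0.004, -0.008], "delta_rot": [0, 0, 0]}, {"fingers": -1, "delta_pos": [-0.001, 0.004, -0.008], "delta_rot": [0, 0, 0]}, {"fingers": -1, "delta_pos": [-0.001, 0.004, -0.008], "delta_rot": [0, 0, 0]}], "squeeze": 45}}

```text
clock: 14.85
ee_pos: [542.9, 65.0, 142.5]
orientation: [0.98, 0.197, -0.0, -0.001]
ft_force: [-1.3, -0.2, 5.7]
finger_gap: 0.503
gripper_force: 44.9
```

```bash
python3 st.py 543.5 64.5 142.5
```

```text
clock 14.85
q [-0.6854  0.744   0.7068  2.137  -0.9082  0.5947 -0.4832]
ee_pos [542.8973  64.9912 142.5462]
ft_force [-1.3327 -0.1707  5.6545]
ft_torque [ 0.3204  0.3264 -0.0545]
gripper_force 44.90485617890954
finger_gap 0.5027782743741063
pinch 53.900000000000006 x [0.9224 0.3862 0.0002] y [ 0.3862 -0.9224 -0.0022] z [-0.0006  0.0021 -1.    ]
delta_pos [0.0024 0.0046 0.0003]
```

Call:
{"method": "play_rows", "body": {"rows": [{"fingers": -1, "delta_pos": [0, 0, 0], "delta_rot": [0, 0, 0.025]}, {"fingers": -1, "delta_pos": [0, 0, 0], "delta_rot": [0, 0, 0.05]}, {"fingers": -1, "delta_pos": [0, 0, 0], "delta_rot": [0, 0, 0.05]}]}}

```text
clock: 15.15
ee_pos: [542.4, 65.0, 142.5]
orientation: [0.987, 0.16, -0.001, -0.001]
ft_force: [-2.1, 1.8, 7.6]
finger_gap: 0.496
gripper_force: 44.5
```

```bash
python3 st.py 543.5 64.5 142.5|grep -E "q|torque|ee|x"
```

```text
q [-0.6982  0.7524  0.7274  2.1376 -0.9248  0.6072 -0.5418]
ee_pos [542.4485  64.9991 142.4691]
ft_torque [0.3425 0.605  0.7524]
pinch 53.900000000000006 x [ 0.9487  0.3162 -0.0017] y [ 0.3162 -0.9487 -0.0017] z [-0.0022  0.0011 -1.    ]
```

The torque comes straight back (0.75 N m), so the nut is bottomed. Backing off a quarter turn.

Call:
{"method": "play_rows", "body": {"rows": [{"fingers": -1, "delta_pos": [0, 0, 0], "delta_rot": [0, 0, -0.08]}, {"fingers": -1, "delta_pos": [0, 0, 0], "delta_rot": [0, 0, -0.16]}, {"fingers": -1, "delta_pos": [0, 0, -0.001], "delta_rot": [0, 0, -0.24]}, {"fingers": -1, "delta_pos": [0, 0, -0.002], "delta_rot": [0, 0, -0.32]}, {"fingers": -1, "delta_pos": [0, 0, -0.002], "delta_rot": [0, 0, -0.4]}, {"fingers": -1, "delta_pos": [0, 0, -0.003], "delta_rot": [0, 0, -0.48]}, {"fingers": -1, "delta_pos": [0, 0, -0.004], "delta_rot": [0, 0, -0.56]}, {"fingers": -1, "delta_pos": [0, 0, -0.004], "delta_rot": [0, 0, -0.64]}, {"fingers": -1, "delta_pos": [0, 0, -0.005], "delta_rot": [0, 0, -0.72]}, {"fingers": -1, "delta_pos": [0, 0, -0.006], "delta_rot": [0, 0, -0.8]}, {"fingers": -1, "delta_pos": [0, 0, -0.006], "delta_rot": [0, 0, -0.88]}, {"fingers": -1, "delta_pos": [0, 0, -0.007], "delta_rot": [0, 0, -0.96]}, {"fingers": -1, "delta_pos": [0, 0, -0.007], "delta_rot": [0, 0, -1]}, {"fingers": -1, "delta_pos": [0, 0, -0.007], "delta_rot": [0, 0, -1]}, {"fingers": -1, "delta_pos": [0, 0, -0.007], "delta_rot": [0, 0, -1]}, {"fingers": -1, "delta_pos": [0, 0, -0.007], "delta_rot": [0, 0, -1]}, {"fingers": -1, "delta_pos": [0, 0, -0.007], "delta_rot": [0, 0, -1]}]}}

```text
clock: 16.85
ee_pos: [543.8, 64.2, 143.5]
orientation: [0.587, 0.81, 0.0, 0.001]
ft_force: [0.2, 0.0, 5.4]
finger_gap: 0.495
gripper_force: 46.1
```

```bash
python3 st.py 543.5 64.5 142.5; python3 - <<'E'
from station import manip
import cv2,numpy as np,pickle
d={n:manip.capture(n) for n in("wrist","side")}
cv2.imwrite("pics/j.png",np.hstack([d["wrist"]["color"][:,56:456],cv2.resize(d["side"]["color"][150:250,200:300],(384,384),interpolation=cv2.INTER_CUBIC)]))
E
```

```text
clock 16.85
q [-0.4316  0.6395  0.3222  2.1255 -0.4575  0.4405  0.5654]
ee_pos [543.791   64.1905 143.4813]
ft_force [0.1521 0.0094 5.404 ]
ft_torque [ 0.0037 -0.0075  0.0425]
gripper_force 46.12948654219508
finger_gap 0.4947390998955587
pinch 53.900000000000006 x [-0.3114  0.9503 -0.0008] y [0.9503 0.3114 0.0014] z [ 0.0016 -0.0004 -1.    ]
delta_pos [ 0.0026 -0.0012  0.0065]
```

View pics/j.png

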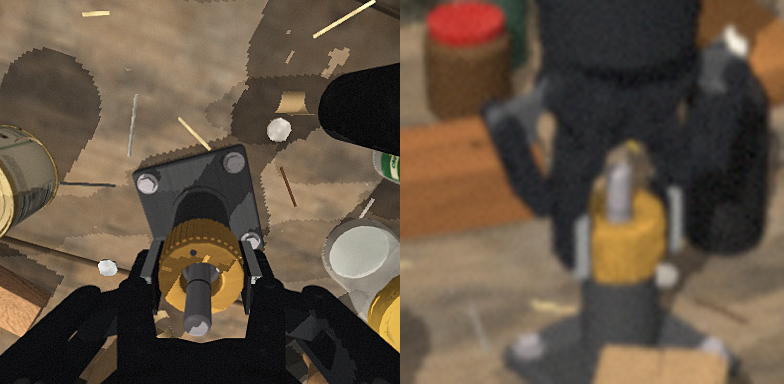

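The nut mark at (193,253) stayed in the same place between the pads, so the nut turned with the gripper by about 90°. The stem stands clear of the fingers.

```bash
python3 -c "
from station import manip
print(manip.finish_job())"
```

```text
the job is handed in; nothing more can be done
None
```

I handed the job in with the long stem seated in the bore, and the nut bottomed out, backed off about a quarter turn and still gripped at about 46 N; the hand-in gave no verdict.

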